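# Point out the ready order and ring the bell

## Task

The drink in the green cup is ready: push the red arrow of the collection pointer round gently with one finger, without gripping it, until it comes to rest pointing at the middle of the green cup. Then press the knob of the counter bell fully down with a fingertip to call the customer, and let it go. Leave the drinks and everything else standing where they are, lift nothing, and leave the arrow pointing at the green cup.

Things in the scene. Friction and masses are not known exactly. Their poses are not given: they have to be found in the camera images.
- pointer: Red arrow on a vertical axle; turns both ways and stays where it is left (friction 0.12 N m: about 2 N at the middle of the shaft). Origin on the axle at counter level, x axis from the axle along the arrow to its tip, z axis up. Brass hub of 15 mm radius with a nut on top, 63 mm high; a tail with a brass weight reaches 44 mm back from the axle.
- arrow_shaft (a point): Middle of the arrow's shaft, 62 mm from the axle, 42 mm above the counter. The shaft is an upright blade 12 mm thick (6 mm either side of this point), 31 to 53 mm above the counter, with flat sides free to push on from 45 to 78 mm from the axle. Beyond that the arrowhead spreads to 45 mm wide.
- arrow_tip (a point): Tip of the arrow, 112 mm from the axle, 42 mm above the counter.
- pointer_base: Round dark wooden foot under the arrow, 84 mm across, 14 mm high, fixed. Origin at its centre on the counter, on the axle. From the foot's x axis (anticlockwise seen from above is positive) the arrow can turn from -1.9 to 2.5 rad and starts at -1.3 to -0.8 rad. The three drinks stand some 190 mm from the axle, at about -0.1, 0.74 and 1.57 rad, in any order.
- green_cup: Green espresso cup with a handle, the ready drink: 65 mm across, 52 mm high, handle toward its own -y (91 mm long with handle). Loose. Origin on the counter at the middle of cup and handle together.
- cup_mid (a point): Middle of the green cup's round body, 26 mm above the counter. The arrow points at the cup when this point lies on the line of the arrow.
- shot_glass: Shot glass of coffee, 57 mm across, 68 mm high, loose; origin at the centre of its underside. Not this order.
- pink_cup: Pale pink plastic cup, 74 mm across, 57 mm high, loose; origin at the centre of its underside. Not this order.
- bell: Domed counter bell, 69 mm across, 50 mm high with its knob, loose, 0.16 kg; origin at the centre of its underside. The dome is 39 mm high.
- bell_top (a point): Top of the bell's small round knob (11 mm across), 50 mm above the counter, when not pressed.
- bell_knob (a joint): Travel of the bell's knob in m: 0 up, 0.0022 fully down; a spring raises it again. It starts to move at about 1 N and is fully down at about 9 N.
- pitcher: Small steel milk pitcher, 67x94x92 mm, loose bystander; origin at the centre of its underside.
- sanitiser: Hand gel pump bottle, 57x56x134 mm, loose bystander; origin at the centre of its underside.
- pen_cup: Metal cup of pens, 80x75x154 mm, loose bystander; origin at the centre of its underside.
- order_pad: Black order pad lying flat, 130x95x16 mm, loose bystander; origin at the centre of its underside.
There are look-alikes about, which are no part of the job. Leave any turquoise or yellow look-alike of the bell alone. What is shaped like the green_cup but turquoise is not meant.

How it is judged:
By the outcome, as a careful person would: the job done as asked, in the order asked, and still so for the second after the job is handed in, with the robot touching nothing.
It also fails if it takes over 51 s, if anything falls off the work surface, if the arm or the gripper's body presses on something with over 40 N, if the wrist force passes 120 N, or if a joint passes its speed limit or range.

## Robot

A 6-joint arm with a two-finger parallel gripper is mounted at the origin on a cart in front of the work surface, level with it; the furniture and walls round the work are solid. World frame = base frame: x ahead of the robot, y to its left, z up, the work surface at z = 0. Lengths are in mm, angles in rad, forces in N, time in s.
With the tool pointing down it reaches from about 300 to 775 mm from the base axis. Payload 14.6 kg.
Tool frame: the origin (TCP) lies on the centre line of the jaws, within the pads' length; the fingertips stand 19 mm ahead of it and the grasp point (between the pads) is the TCP (bot.tip_reach is the distance from the TCP to the fingertips, in mm); z points along the fingers, y is the line along which they close (so a half turn about z gives the same grasp; the last joint's range is limited). The gripper opens to 85 mm and grips with 20 to 120 N. Pads are 22 mm wide; open, the fingers measure 114 mm over their backs; the gripper's body (76 mm by 85 mm) begins 54 mm behind the grasp point. The pads swing forward as they close: fully open they stand 13 mm farther back than shut.
Start: joints at [1.1, 0.3, 1.521, -0, 1.321, -0.067], TCP at [216.1, 505.757, 250.281] pointing down, gripper open.
Joint ranges: [-3.03, 3.03], [-0.79, 2.21], [0.23, 2.52], [-1.04, 4.18], [0, 3.07], [-2.55, 2.55]. Speed limits (rad/s): [2.22, 2.22, 2.57, 3.14, 3.14, 3.14].

## Interface

Orientations are given as a unit quaternion [w, x, y, z].
In Python, from rig import bot gives the robot as it stands. Calls block until the motion is done:
- bot.move_to(position, orientation): joint-space move of the TCP to a pose.
- bot.servo_line(position, attitude=None, speed=150, until_force=None): straight line of the TCP; attitude=None keeps the orientation; speed is the mean speed in mm/s. With until_force (N) it stops when the force on the tool has changed by that much, and returns True; else False.
- bot.move_joints(angles): joint-space move.
- bot.move_gripper(opening, grip_force=None): finger opening in mm; grip_force is the grip in N (None keeps the last); returns when the fingers have stopped.
- bot.dwell(seconds).
- bot.ik(position, orientation): joint angles nearest the present ones, or None.
- bot.read_state(): the state.
- bot.read_camera(name): name is "scene" or "top" or "wrist"; returns a dict with "image" (384x512x3 uint8, blue, green, red), "depth" (384x512 float32, mm along the optical axis (not along the pixel's ray), 0 where there is no reading), "fovy" (degrees; the focal length in pixels is half the picture's height over the tangent of half this angle, whatever the lens; pixels are square), "cx", "cy" (the principal point, pixels), "eye" and "attitude" of the camera in the world; the wrist camera has in their place "mount" (4x4, takes a point from camera to tool coordinates, whose origin is the TCP and whose axes are the flange's). Camera axes: x right, y down, z forward; pixel columns grow to the right and rows downward; lengths in mm; the calibration is good to about 2 mm. A picture is of the moment at which its call begins: read the wrist's pose just before it.
A pose or a line that the arm cannot do raises bot.MotionError and nothing moves.
- bot.finish_job(): hands the job in; it is judged then, once.
The state is a dict: "clock": time; "joint_positions": joint angles; "qvel": joint speeds; "effort": joint torques, N m; "ee_pos": TCP position; "tool_rot": TCP orientation; "ft_force": force on the tool from outside, world axes, zero at the start; "moment": the same for the moment, N m; "grip_width": finger opening in mm; "grip_force": force on a finger pad.
Only numpy, scipy, OpenCV 4.12 (cv2) and the standard library are available. Lean on these libraries where they do the work, as an engineer would, in place of code of your own. Each camera call takes 0.05 s, during which the arm holds its last target. There are 200 camera calls.

## Working session

There is one attempt and no reset: what is moved stays moved. The work goes in short steps, each a Python script; the robot and the scene stay as the last script left them, time stands still between calls to the robot, and variables do not carry over. Pictures are saved under pics/ and viewed, at most 10 in all, crops included, and the job is handed in when it is done.

```bash
ls; mkdir -p pics
python3 - <<'E'
from rig import bot
import cv2,pickle
d={}
for n in("scene","top"):
    c=bot.read_camera(n);d[n]=c;cv2.imwrite(f"pics/{n}.png",c["image"]);print({k:v for k,v in c.items() if k not in("image","depth")})
pickle.dump(d,open("cams.pkl","wb"));print(bot.read_state(),bot.tip_reach)
E
```

```text
pics
{'fovy': 57.72031595823503, 'cx': 250.61611194710525, 'cy': 185.16221169328978, 'eye': array([-230.05090498, -699.50172504,  626.14780205]), 'attitude': array([-0.46356332,  0.78831358, -0.35317039,  0.19733582])}
{'fovy': 54.00458280939631, 'cx': 249.94718321882874, 'cy': 191.6354803088479, 'eye': array([ 322.30491562,  -51.0503006 , 1445.47410939]), 'attitude': array([ 0.04298294, -0.69701598,  0.71411286, -0.04862108])}
{'clock': 0.1, 'joint_positions': array([ 1.10039111e+00,  3.00428622e-01,  1.52151834e+00, -1.36232365e-05,
        1.32066473e+00, -6.65835631e-02]), 'qvel': array([ 0.00034369,  0.00064318, -0.00111378,  0.00151447, -0.00049291,
       -0.00035414]), 'effort': array([ 2.47275922e-03, -5.44379675e+01, -3.62364614e+01,  3.89365289e-05,
        3.08513059e-03,  2.64329555e-05]), 'ee_pos': array([216.02933104, 505.60068945, 249.77113561]), 'tool_rot': array([-1.28803681e-04,  2.00540021e-01,  9.79685378e-01, -4.93017078e-04]), 'ft_force': array([-0.02818764, -0.4635249 ,  0.23255794]), 'moment': array([-0.02129645, -0.03334097, -0.03045129]), 'grip_force': 0.0, 'grip_width': 85.72806144525175} 19.0
```

View pics/scene.png

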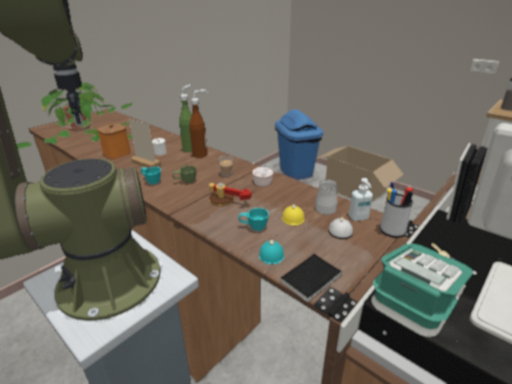

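View pics/top.png

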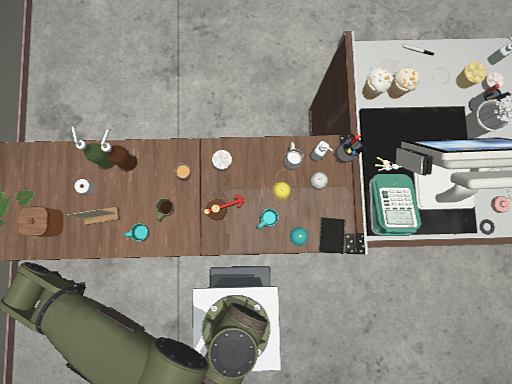

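The top view shows the following:
- **Cups:** the dark green cup with coffee is at (165,207). The turquoise look-alikes are at (268,217) and (138,232).
- **Other drinks:** the pink cup is at (222,159) and the shot glass at (183,171).
- **Pointer:** the hub is at (214,209) and the tip at (243,201).
- **Bells:** the silver/white bell is at (319,180). The yellow (282,190) and turquoise (299,236) ones are look-alikes.

My choice is the green cup at (165,207) and the silver bell at (319,180).

```bash
cat > h.py <<'E'
import numpy as np,cv2,pickle
from scipy.spatial.transform import Rotation as R
def rot(q): return R.from_quat(np.roll(q,-1)).as_matrix()
def pose(c,st=None):
    if "mount" in c:
        T=np.eye(4);T[:3,:3]=rot(st["tool_rot"]);T[:3,3]=st["ee_pos"];T=T@c["mount"];return T[:3,:3],T[:3,3]
    return rot(c["attitude"]),np.array(c["eye"])
def K(c): return c["image"].shape[0]/2/np.tan(np.radians(c["fovy"])/2)
def ray(c,uv,z,st=None):
    A,e=pose(c,st);d=A@np.array([(uv[0]-c["cx"])/K(c),(uv[1]-c["cy"])/K(c),1]);return e+d*(z-e[2])/d[2]
def proj(c,p,st=None):
    A,e=pose(c,st);q=A.T@(np.array(p)-e);return q[:2]/q[2]*K(c)+[c["cx"],c["cy"]]
E
python3 - <<'E'
from h import *
d=pickle.load(open("cams.pkl","rb"));c=d["top"]
for n,uv,z in[("hub",(214,209),63),("tip",(243,201),42),("green",(165,207),52),("pink",(222,159),57),("shot",(183,171),68),("bell",(319,180),50),("yel",(282,190),50),("turqbell",(299,236),50),("turqcup",(268,217),52),("pitcher",(293,157),92),("san",(321,150),134),("pens",(350,148),130)]:
    print(n,ray(c,uv,z).round(0))
im=c["image"][135:260,125:375]
cv2.imwrite("pics/crop1.png",cv2.resize(im,None,fx=3.2,fy=3.2,interpolation=cv2.INTER_CUBIC))
from rig import bot
w=bot.read_camera("wrist");print(w["mount"],w["fovy"])
E
```

```text
hub [441.  69.  63.]
tip [470. -38.  42.]
green [454. 252.  52.]
pink [629.  38.  57.]
shot [585. 182.  68.]
bell [ 542. -325.   50.]
yel [ 507. -184.   50.]
turqbell [ 335. -241.   50.]
turqcup [ 408. -129.   52.]
pitcher [ 623. -225.   92.]
san [ 637. -321.  134.]
pens [ 643. -426.  130.]
[[-4.05993395e-04 -9.53218175e-01 -3.02282892e-01  7.66104920e+01]
 [ 9.99999839e-01 -5.07199642e-04  2.56311520e-04 -1.78189771e+00]
 [-3.97638574e-04 -3.02282739e-01  9.53218227e-01 -1.23374830e+02]
 [ 0.00000000e+00  0.00000000e+00  0.00000000e+00  1.00000000e+00]] 60.40107874592665
```

View pics/crop1.png

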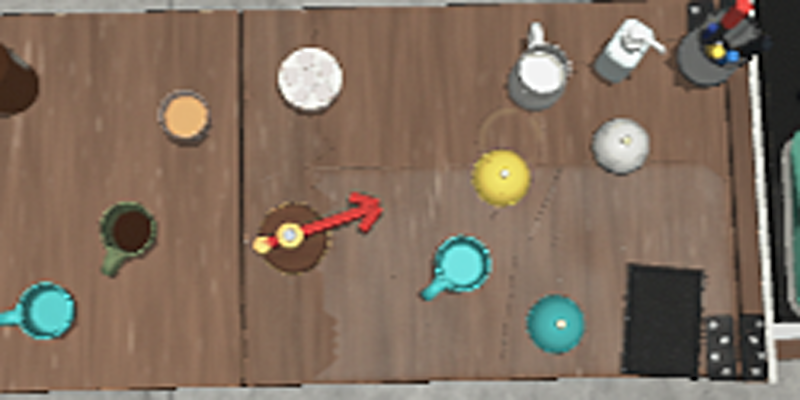

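The crop confirms both choices. The green cup's body is at crop (129,230), with its handle down-left and dark coffee inside. The silver bell is at (622,145), and the arrow points right from the hub at (290,235). Next I'll take a closer view with the wrist camera.

```bash
cat >> h.py <<'E'
def q(phi): return np.array([0,np.cos(phi/2),np.sin(phi/2),0])
E
python3 - <<'E'
from h import *
from rig import bot
bot.move_gripper(0)
bot.move_to([390,150,260],q(np.pi))
bot.dwell(.3)
st=bot.read_state();c=bot.read_camera("wrist");pickle.dump((st,c),open("w1.pkl","wb"))
cv2.imwrite("pics/w1.png",c["image"]);print(st["ee_pos"],st["tool_rot"],st["clock"],st["grip_width"])
for p in [(441,69,63),(470,-38,42),(454,252,52)]: print(proj(c,p,st))
E
```

```text
[389.95542989 150.33719902 259.96375064] [-3.04069020e-05 -3.02470361e-04  9.99999954e-01 -2.39582529e-06] 2.6833 0.15300440778650404
[179.49146955 213.82064986]
[ 90.72867361 230.74619135]
[350.90724724 221.21811122]
```

View pics/w1.png

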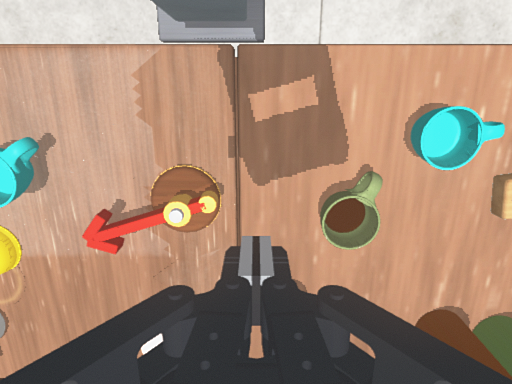

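The wrist view shows the hub at (177,214), the red tip at (84,237), and the green cup's rim centred near (350,220) with its handle up-right. All three agree with the coarse projections. I'll refine the positions using masks and depth.

```bash
cat >> h.py <<'E'
from scipy.optimize import least_squares
def cloud(c,st):
    A,e=pose(c,st);v,u=np.mgrid[:384,:512];f=K(c);D=c["depth"].astype(float)
    P=np.stack([(u-c["cx"])/f*D,(v-c["cy"])/f*D,D],-1)@A.T+e;P[D==0]=np.nan;return P
def circ(X,r=None):
    g=least_squares(lambda p:np.hypot(*(X-p[:2]).T)-p[2],[*X.mean(0),30],loss="soft_l1",f_scale=1.);return g.x
def measure(c,st,cup=True):
    P=cloud(c,st);im=c["image"];H=cv2.cvtColor(im,cv2.COLOR_BGR2HSV);h,s,v=cv2.split(H);Z=P[...,2]
    red=((h<6)|(h>174))&(s>150)&(v>90)&(Z>47)&(Z<60)
    n,l,stt,_=cv2.connectedComponentsWithStats(red.astype(np.uint8));
    red=l==1+np.argmax(stt[1:,4])
    X=P[red][:,:2]
    vv,uu=np.nonzero(red); print("red n",len(X),"z",np.median(P[red][:,2]))
    out={"redpix":np.c_[uu,vv],"red":X}
    if cup:
        # 30<h<50 olive green
        g=(h>30)&(h<60)&(s>60)&(Z>46)&(Z<58)&(P[...,0]<530)&(P[...,1]<330)
        G=P[g][:,:2];print("green n",len(G)); out["green"]=G
    return out
E
python3 - <<'E'
from h import *
st,c=pickle.load(open("w1.pkl","rb"))
P=cloud(c,st);print("counter z",np.nanmedian(P[280:300,60:120,2]),"hub",P[214,177],"red",P[222,140],P[236,88])
o=measure(c,st)
print("cup rim",circ(o["green"]),o["green"].min(0),o["green"].max(0))
hub=ray(c,(177,214),63,st);tip=ray(c,(84,237),47,st);print(hub,tip)
X=o["red"];r=np.linalg.norm(X-hub[:2],axis=1);print(r.min(),r.max())
S=X[(r>25)&(r<75)&(X[:,1]<hub[1])];m=S.mean(0);d=np.linalg.svd(S-m,full_matrices=False)[2][0];d*=np.sign(d@(m-hub[:2]))
print("arrow ang",np.arctan2(d[1],d[0]),"mean",m,"axle offset from line",np.cross(d,hub[:2]-m))
fd=X[np.argmax(r)];print(fd,np.arctan2(*(fd-hub[:2])[::-1]))
E
```

```text
counter z 0.21746691472202428 hub [441.38334069  66.27009336  62.5475279 ] red [454.29206318  23.24747423  53.59960032] [470.93218516 -35.58324089  53.64749625]
red n 1415 z 52.83214362927521
green n 976
cup rim [454.2769138  252.12322506  31.40422288] [406.81744662  50.02659858] [487.4320803  283.47889259]
[441.2017254   66.38606935  63.        ] [475.35664201 -43.96819862  47.        ]
18.43065261448838 113.56762453197237
arrow ang -1.2728685425163917 mean [457.45904909  19.53077227] axle offset from line -1.7872371662453101
[471.64383307 -43.02546305] -1.2994251418161267<stdin>:9: DeprecationWarning: Arrays of 2-dimensional vectors are deprecated. Use arrays of 3-dimensional vectors instead. (deprecated in NumPy 2.0)
```

```bash
cat >> h.py <<'E'
AX=np.array([441.3,66.3])
def fing(th,gap=0,z=43):
    u=np.array([np.cos(th),np.sin(th)]);n=np.array([-u[1],u[0]]);return [*(AX+61.5*u-(17+gap)*n),z]
E
python3 - <<'E'
from h import *
from rig import bot
for t in np.linspace(-1.29,1.5,6): print(np.round(bot.ik(fing(t),q(t+np.pi/2)),2))
t0=-1.29
bot.move_to(fing(t0,14,130),q(t0+np.pi/2))
bot.servo_line(fing(t0,14),speed=120)
f0=bot.read_state()["ft_force"]
print("touch",bot.servo_line(fing(t0,-4),speed=30,until_force=1.0)); s=bot.read_state();print(s["ee_pos"],fing(t0),s["clock"])
th=np.linspace(t0,1.3,19)[1:];m=0
for t in th:
    bot.servo_line(fing(t),q(t+np.pi/2),speed=60)
    m=max(m,np.linalg.norm(bot.read_state()["ft_force"]-f0))
s=bot.read_state();print("maxF",m,s["ee_pos"],fing(t),s["clock"])
bot.servo_line(fing(t,15),speed=80)
bot.servo_line(fing(t,15,130),speed=150)
bot.move_to([390,150,260],q(np.pi));bot.dwell(.2)
st=bot.read_state();c=bot.read_camera("wrist");pickle.dump((st,c),open("w2.pkl","wb"));cv2.imwrite("pics/w2.png",c["image"]);print(st["clock"])
E
```

```text
[-0.08  0.37  1.99 -0.    0.78  1.21]
[-0.05  0.43  1.9  -0.    0.81  0.68]
[ 0.    0.47  1.83 -0.    0.84  0.18]
[ 0.07  0.49  1.8  -0.    0.85 -0.31]
[ 0.14  0.48  1.82 -0.    0.84 -0.8 ]
[ 0.19  0.44  1.89 -0.    0.82 -1.31]
touch True
[446.10911059   3.74027997  42.82710704] [np.float64(442.00873772447505), np.float64(2.497588675365045), 43] 6.3667
maxF 1.467950989226386 [474.33864766 120.88716819  43.04847962] [np.float64(474.1316671125044), np.float64(121.01134831653938), 43] 11.7583
13.7417
```

View pics/w2.png

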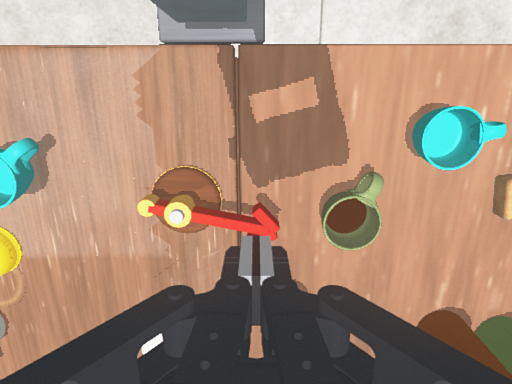

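The arrow has swung round to point just short of the cup, with the hub at (177,214) and the head near (265,222). The cup hasn't moved. I'll measure the shaft line next.

```bash
cat >> h.py <<'E'
def arrow(c,st):
    P=cloud(c,st);h,s,v=cv2.split(cv2.cvtColor(c["image"],cv2.COLOR_BGR2HSV))
    m=((h<6)|(h>174))&(s>150)&(v>90)&(P[...,2]>50.5)&(P[...,2]<57)
    X=P[m][:,:2];r=np.linalg.norm(X-AX,axis=1);S=X[(r>22)&(r<76)]
    u=np.median(S,0)-AX;u/=np.linalg.norm(u);S=S[((S-AX)@u>20)]
    mm=S.mean(0);d=np.linalg.svd(S-mm,full_matrices=False)[2][0];d*=np.sign(d@u)
    e=mm-AX;off=d[0]*(-e[1])+d[1]*e[0]
    return np.arctan2(d[1],d[0]),np.arctan2(*e[::-1]),off,len(S),X[(r<130)]
E
python3 - <<'E'
from h import *
for f in("w1.pkl","w2.pkl"):
    st,c=pickle.load(open(f,"rb"))
    a=arrow(c,st);X=a[4];r=np.linalg.norm(X-AX,axis=1);i=r.argmax();print(a[:4],"tip",X[i],r[i],np.arctan2(*(X[i]-AX)[::-1]))
    h=cv2.cvtColor(c["image"],cv2.COLOR_BGR2HSV);P=cloud(c,st)
    N=P[(P[...,2]>60)&(P[...,2]<66)&(np.hypot(P[...,0]-AX[0],P[...,1]-AX[1])<15)];print("nut",N.mean(0),len(N))
    o=measure(c,st);G=o["green"];G=G[G[:,1]>200];print("cup",circ(G),len(G))
E
```

```text
(np.float64(-1.2665844186368584), np.float64(-1.229695423918034), np.float64(-1.786594994728988), 498) tip [471.64383307 -43.02546305] 113.45838478075063 -1.3000562723553983
nut [444.11263863  63.72130421  61.73438976] 124
red n 1415 z 52.83214362927521
green n 976
cup [454.41505695 252.68713563  31.09669716] 908
(np.float64(1.3696860921151703), np.float64(1.3021085109328072), np.float64(3.287749709897117), 515) tip [461.73501406 173.06159627] 108.69971590425854 1.381675876125034
nut [444.18176356  63.9732284   61.65192256] 132
red n 1261 z 52.78508509662163
green n 981
cup [454.3784264  252.69976383  31.15155271] 925
```

Both arrow lines cross at (444.1, 63.5). That matches the nut centroid and gives a tip radius of about 111 mm, so I'll correct the axle to that point. The target angle is then about 1.516 rad, and the arrow is at 1.37.

```bash
cat >> h.py <<'E'
AX=np.array([444.1,63.6])
def fing(th,gap=0,z=43):
    u=np.array([np.cos(th),np.sin(th)]);n=np.array([-u[1],u[0]]);return [*(AX+61.5*u-(18.2+gap)*n),z]
E
python3 - <<'E'
from h import *
from rig import bot
t=1.37
bot.move_to(fing(t,14,130),q(t+np.pi/2))
bot.servo_line(fing(t,14),speed=120)
bot.servo_line(fing(t,3),speed=80)
T=np.arctan2(252.5-AX[1],454.4-AX[0]);print("target",T)
for t in np.linspace(1.37,T,4): bot.servo_line(fing(t),q(t+np.pi/2),speed=30)
bot.dwell(.2);s=bot.read_state();print(s["ee_pos"],fing(t),s["clock"])
bot.servo_line(fing(t,15),speed=80)
bot.servo_line(fing(t,15,130),speed=150)
bot.move_to([435,150,260],q(np.pi));bot.dwell(.2)
st=bot.read_state();c=bot.read_camera("wrist");pickle.dump((st,c),open("w3.pkl","wb"));cv2.imwrite("pics/w3.png",c["image"]);print(st["clock"])
a=arrow(c,st);print(a[:4]);X=a[4];r=np.linalg.norm(X-AX,axis=1);print("tip",X[r.argmax()],r.max())
o=measure(c,st);G=o["green"];G=G[G[:,1]>200];m=circ(G);print("cup",m,"target",np.arctan2(m[1]-AX[1],m[0]-AX[0]))
E
```

```text
target 1.5163240636753488
[465.64712909 123.98315681  42.95179492] [np.float64(465.6213926100363), np.float64(124.01787533606819), 43] 16.875
18.7667
(np.float64(1.5046247733615634), np.float64(1.5032543527892024), np.float64(0.06692683529681576), 578)
tip [447.25324154 173.9674875 ] 110.41252297148624
red n 1629 z 52.66382704646031
green n 1152
cup [454.36696005 252.62755281  31.20672439] target 1.5165350214207582
```

View pics/w3.png

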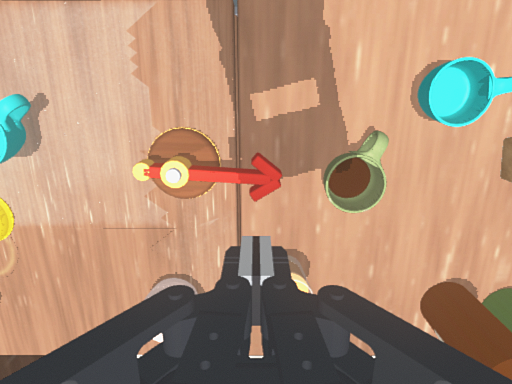

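The arrow now points along the line from the hub (174,175) to the tip (283,180). Extended, it meets the cup centre near (355,183). The measured error is 0.012 rad, or about 2 mm at the cup. Next is the bell.

Run:
```python
from h import *
from rig import bot
bot.move_to([470,-285,230],q(2.6));bot.dwell(.2)
st=bot.read_state();c=bot.read_camera("wrist");pickle.dump((st,c),open("w4.pkl","wb"));cv2.imwrite("pics/w4.png",c["image"]);print(st["clock"],st["ee_pos"])
print(proj(c,(542,-325,50),st))
P=cloud(c,st);r=np.hypot(P[...,0]-542,P[...,1]+325)
m=(r<45)&(P[...,2]>3);X=P[m];print(len(X),X[:,2].max())
for lo,hi in((5,12),(25,35),(43,54)):
    S=X[(X[:,2]>lo)&(X[:,2]<hi)];print(lo,len(S),S.mean(0) if len(S) else 0,circ(S[:,:2]) if len(S)>8 else 0)
```

```text
20.625 [ 470.34500903 -284.33728955  230.16637404]
[259.18422349 247.56094751]
1543 37.16021567430158
5 105 [ 524.9902882  -321.34887451    9.81391625] [ 547.08152416 -333.62103489   33.0602507 ]
25 698 [ 532.44010232 -324.74103243   30.25423332] [ 548.02211884 -334.06119316   25.52570472]
43 0 0 0
```

View pics/w4.png

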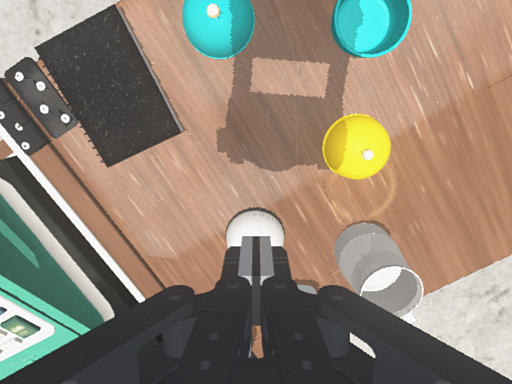

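The fingers hide the bell's knob here; the dome is at (255,228). I'll move forward so that it appears above the fingertips.

Run:
```python
from h import *
from rig import bot
bot.servo_line([535,-325,230],speed=200);bot.dwell(.2)
st=bot.read_state();c=bot.read_camera("wrist");pickle.dump((st,c),open("w5.pkl","wb"));print(st["clock"],st["ee_pos"])
u,v=proj(c,(545,-330,40),st).astype(int);cv2.imwrite("pics/w5.png",cv2.resize(c["image"][v-60:v+60,u-80:u+80],None,fx=4,fy=4));print(u,v)
P=cloud(c,st);r=np.hypot(P[...,0]-545,P[...,1]+330)
X=P[(r<45)&(P[...,2]>3)&(P[...,2]<60)];print(len(X),X[:,2].max())
for lo,hi in((5,12),(20,30),(43,54)):
    S=X[(X[:,2]>lo)&(X[:,2]<hi)];print(lo,len(S),S.mean(0) if len(S) else 0,circ(S[:,:2]) if len(S)>8 else 0)
```

```text
21.4083 [ 534.60226854 -324.70859103  230.42693987]
258 178
3096 50.69911116507825
5 75 [ 526.01469252 -322.35881662   10.26956475] [ 547.1262537  -333.67437439   33.20351838]
20 899 [ 540.48898136 -329.84484955   25.52834444] [ 546.77087744 -333.4867723    28.18268008]
43 97 [ 546.11350206 -333.1128848    48.67761492] [ 546.25564722 -333.26630317    3.68537754]
```

View pics/w5.png

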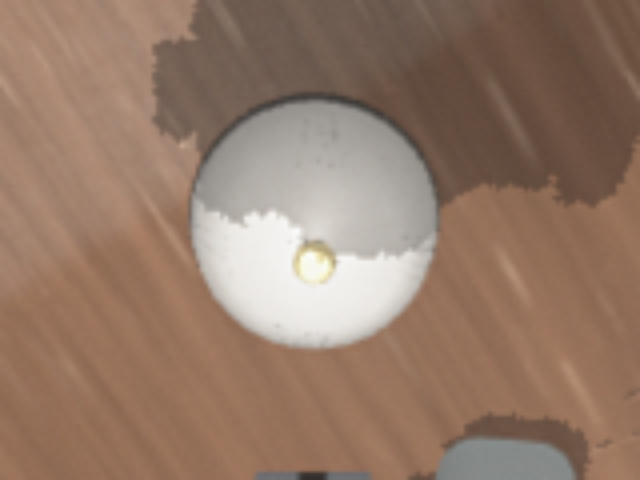

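The crop shows the silver bell with its brass knob at (314,262). Depth puts the knob at (546.6, -333.3, 50), in agreement with the dome circles.

Run:
```python
from h import *
from rig import bot
x,y=546.6,-333.3
bot.servo_line([x,y,100],speed=150);bot.servo_line([x,y,76],speed=80);bot.dwell(.2)
f0=bot.read_state()["ft_force"]
r=bot.servo_line([x,y,58],speed=12,until_force=14);s=bot.read_state();print(r,s["ee_pos"],s["ft_force"]-f0,s["clock"])
bot.dwell(.3);s=bot.read_state();print(s["ee_pos"],s["ft_force"]-f0)
```

```text
True [ 546.62838866 -333.30737623   66.88961515] [-3.98982197  2.08237912  7.96741557] 24.0167
[ 546.65036839 -333.34496613   66.91652174] [-2.21248924  2.83166519  7.89885142]
```

The knob is nearly down, at about 8 N. I'll press a little further, then release.

Run:
```python
from h import *
from rig import bot
s=bot.read_state();x,y,z=s["ee_pos"];f0=s["ft_force"]
for i in range(12):
    z-=.4;bot.servo_line([546.6,-333.3,z],speed=10);s=bot.read_state();f=s["ft_force"];print(s["ee_pos"].round(2),f.round(1))
    if f[2]>17: break
bot.dwell(.2)
bot.servo_line([546.6,-333.3,80],speed=40);bot.servo_line([535,-325,230],speed=200);bot.dwell(.3)
st=bot.read_state();c=bot.read_camera("wrist");P=cloud(c,st);S=P[(np.hypot(P[...,0]-545,P[...,1]+330)<45)&(P[...,2]>43)&(P[...,2]<54)];print("knob",S.mean(0),S[:,2].max(),st["clock"])
t=bot.read_camera("top");cv2.imwrite("pics/top2.png",cv2.resize(t["image"][135:260,125:375],None,fx=3.2,fy=3.2,interpolation=cv2.INTER_CUBIC))
```

```text
[ 546.67 -333.37   67.12] [-3.   2.3  7.9]
[ 546.69 -333.36   66.85] [-3.6  2.1  9.9]
[ 546.76 -333.37   66.83] [-4.9  4.3 13. ]
[ 546.78 -333.41   66.78] [-6.5  4.1 16. ]
[ 546.81 -333.42   66.74] [-8.3  5.3 18.8]
knob [ 546.2427129  -333.14930831   48.54433124] 51.09272468231245 27.4917
```

View pics/top2.png

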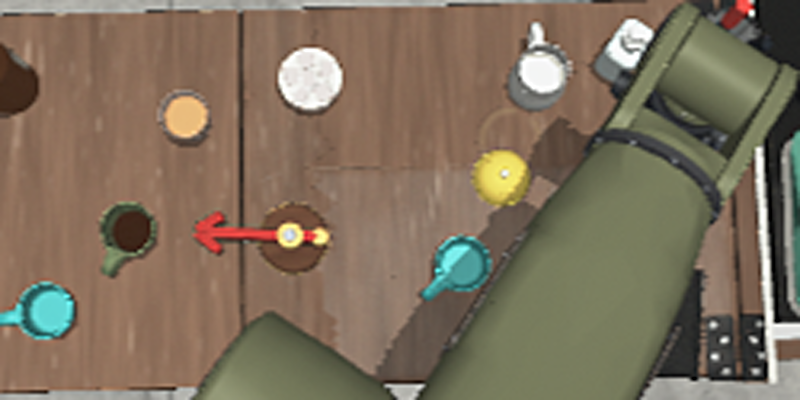

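The knob hit its stop at 18.8 N and has sprung back. The top view shows the arrow running from the hub (290,235) through the tip (194,231) to the green cup's body (130,230), and the other things in view have not moved.

```bash
python3 -c "
from rig import bot
print(bot.finish_job())"
```

```text
the job is handed in; nothing more can be done
None
```

The job is handed in: the arrow points at the green cup to within about 2 mm at the cup, and the bell's knob was then pressed fully down (18.8 N) and released, all in about 27.5 s of the 51 s allowed.

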